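# Clip a stick battery into its bench charger and switch it on

### The job

Put the stick battery lengthwise into the charger's bay and press it down into the two roller clips until both have snapped over it and it sits fully home; then let go of it and tip the charger's rocker switch over until it clicks on, leaving both like that. Press with feeling: never push on the charger, its switch or the battery in its clips with more than about 30 N, and leave the other things on the bench where they are.

Things in the scene. Friction and masses are not known exactly. Their poses are not given: they have to be found in the camera images.
- battery_center (a point): centre of the loose stick battery: grey round bar 26 mm in diameter with a black square rubber cap (30 x 30 mm, 15 mm long) on each end, 160 mm long over all, 110 to 230 g, both ends alike. This point is on its axis, half-way along, 15 mm above the bench at the start. y runs along the bar, x across it, z up
- battery_endA (a point): centre of the outer face of the battery's +y cap, on its axis, 80 mm from its centre
- battery_endB (a point): centre of the outer face of the battery's -y cap, on its axis, 80 mm from its centre
- charger: grey bench charger, fixed: housing 104 mm (x) by 270 mm (y), flat top 22 mm above the bench. Origin under its centre, z up. Battery bay at its +y end, rocker switch at its -y end. Two end blocks, standing 38 mm above the housing top, bound the bay lengthwise, inner faces 170 mm apart (the battery is 160 mm)
- bay (a point): middle of the bay, fixed on the charger at x 0, y +40, z 45 mm of its frame, same axes: where the battery's centre comes when home with the clips at their lowest setting. The clips sit on a bar preset 0 to 15 mm higher than that; this height is NOT measured (feel it) and stays put, so the axis comes home 0 to 15 mm above this point. The middle 70 mm between the clips is free for fingers
- clipA (a point): clip at the bay's +y side (fixed point on the bay's line, 45 mm from its middle, at the lowest setting): V seat below, a pair of sprung steel rollers 8 mm thick above, 12 mm apart, that part to let the bar through from above and close over it. Clip 16 mm wide along y
- clipB (a point): like clip at the -y side, 45 mm from the middle. Pushing the bar straight down into both: touch when its axis is 17 mm above home, total push rises within 2 to 5 mm to a peak of 6 to 12 N, fades to nothing by 3.5 mm above home, where the rollers snap over and pull it down; at home the seat is rigid and the force jumps
- rocker (a joint): rocker switch angle: 0 off, 0.4 rad on; the rocker stays at either end and snaps over at 0.2. White paddle 56 mm (charger x) by 28 mm (y), pivot along charger y at charger x 0, y -100 mm, 27 mm above the bench. Off: its +x end stands proud; pressing that end down turns it on
- rocker_pad (a point): where to press the rocker: on its top face, 20 mm from the pivot towards charger +x, moves with the paddle. Pushed down here it resists with a peak of about 5 N at the start, gives way after 4 mm, and meets its rigid stop after about 8 mm
- pump: bystander: mini bicycle pump, aluminium tube 20 mm thick with black ends, 165 mm long, lying; no square equal caps, so not the battery; origin under its middle
- wrench: bystander: steel wrench 170 mm long, lying flat; origin under its middle
- jar: bystander: pale jar with a metal lid, 64 mm across, 85 mm high; origin under its centre
- cassette: bystander: stepped dark steel sprocket cassette, 120 mm across, 39 mm high; origin under its centre
- spraycan: bystander: can 52 mm across, 110 mm high; origin under its centre
- partsbox: bystander: cardboard box 85 x 120 x 50 mm; origin under its centre
- coil: bystander: suspension coil spring standing upright, 60 mm across, 60 mm high; origin under its centre
- battery: the same battery as at battery_center, but its origin lies under its middle, on its underside
There are look-alikes about, which are no part of the job. What is meant by the battery is not orange or yellow, and is the smaller of those in its own colour.

How it is judged:
By the outcome, as a careful person would: the job done as asked, in the order asked, and still so for the second after the job is handed in, with the robot touching nothing.
It also fails if it takes over 72 s, if anything falls off the work surface, if the arm or the gripper's body presses on something with over 40 N, if the wrist force passes 120 N, or if a joint passes its speed limit or range.

### The arm

A 7-joint arm with a two-finger parallel gripper is mounted at the origin on the work surface. World frame = base frame: x ahead of the robot, y to its left, z up, the work surface at z = 0. Lengths are in mm, angles in rad, forces in N, time in s.
With the tool pointing down it reaches from about 425 to 875 mm from the base axis. Payload 8.4 kg.
Tool frame: the origin (TCP) lies at the very end of the fingers, on their centre line; the grasp point (between the pads) lies 19 mm behind it (r.grip_point_offset is the distance from the TCP to the grasp point, in mm); z points along the fingers, y is the line along which they close (so a half turn about z gives the same grasp; the last joint's range is limited). The gripper opens to 85 mm and grips with 20 to 120 N. Pads are 22 mm wide; open, the fingers measure 114 mm over their backs; the gripper's body (76 mm by 85 mm) begins 54 mm behind the grasp point. The pads swing forward as they close: fully open they stand 13 mm farther back than shut.
Start: joints at [-1.243, 0.333, 0.04, 1.465, -0.013, 1.343, -0.059], TCP at [269.072, 591.662, 231.308] pointing down, gripper open.
Joint ranges: [-2.58, 2.58], [-0.38, 2.09], [-1.3, 1.39], [0.25, 2.4], [-1.5, 4.64], [0.08, 2.09], [-2.65, 2.65]. Speed limits (rad/s): [2.22, 2.22, 2.79, 2.79, 3.14, 3.14, 3.14].

### API

Orientations are given as a unit quaternion [x, y, z, w].
In Python, from workcell import r gives the robot as it stands.
- The arm moves only by the tool jog_arm, never from a script. Its argument "plan" is a list of rows, each a list of 3 entries, a list of its own where there are three numbers: the shift along the tool's x, y, z in mm, then the turn, a rotation vector about the tool's x, y, z in rad, then the finger opening in mm, from 0 to 85.4. A call has 1 to 10 rows; each row shifts and turns the commanded pose from where the row before left it, along the tool's axes as they then stand; what a row does not reach is not made up. A row lasts 1/12 s, in which the tool goes at most 41.7 mm and 7.16 degrees, less where a joint would pass 70% of its speed; a pose out of reach is approached as far as the arm can. A call is refused whole if a number of a shift passes 41.7 or a number of a turn 0.125, either way. A call with a gripper value outside its range is refused whole. The fingers move at their own pace and stop on an object; "newtons" is the grip in N (left out, the last holds). Time passes only in rows, so rows that do not move let the fingers close. It gives the time, the measured TCP pose, the force, the opening and the grip force at its end, in the units of the state.
- r.state(): the state, without advancing time (a new reading comes with each control period).
- r.camera(name): name is "scene" or "top" or "wrist"; returns (picture, depth): 420x560x3 uint8, red, green, blue; 420x560 float32, mm along the optical axis (not along the pixel's ray), 0 where there is no reading.
- r.get_calibration(name): a dict with "mtx" (3x3 intrinsics, pixels), "extrinsics" (4x4, takes a point from world to camera coordinates). Camera axes: x right, y up, looking along -z (the intrinsics and any distortion apply to the point x, -y, -z); pixel columns grow to the right and rows downward; lengths in mm; the calibration is good to about 2 mm. A picture is of the moment at which its call begins: read the wrist's pose just before it. get_calibration takes no time and is no camera call; for the wrist camera it gives the pose at the moment of the call.
- r.sign_off(): hands the job in; it is judged then, once.
The state is a dict: "time_s": time; "joints": joint angles; "qd": joint speeds; "effort": joint torques, N m; "position": TCP position; "ee_rot": TCP orientation; "force": force on the tool from outside, world axes, zero at the start; "torque": the same for the moment, N m; "width": finger opening in mm; "grip_force": force on a finger pad.
Only numpy, scipy, OpenCV 4.12 (cv2) and the standard library are available. Lean on these libraries where they do the work, as an engineer would, in place of code of your own. Each camera call takes 0.05 s, during which the arm holds its last target. There are 200 camera calls.

## Working session

There is one attempt and no reset: what is moved stays moved. The work goes in short steps, Python scripts to look and compute and a tool call to move; the robot and the scene stay as the last step left them, time stands still between calls to the robot, and variables do not carry over. Pictures are saved under pics/ and viewed, at most 10 in all, crops included, and the job is handed in when it is done.

Besides the shell and the picture viewer there is one more tool, called after "Emit:" as a command line: name --argument value ..., lists and objects as JSON in quotes. jog_arm: Moves the arm, as the interface text tells. Its arguments: {"type":"object","properties":{"plan":{"type":"array","items":{"type":"array"}},"newtons":{"type":"number"}},"required":["plan"]}

```bash
mkdir -p pics; ls; cat > h.py <<'E'
import numpy as np, cv2
from workcell import r
def save(n,p): cv2.imwrite(f'pics/{n}.png',cv2.cvtColor(p,cv2.COLOR_RGB2BGR))
def cloud(d,c):
    K=np.array(c['mtx']);E=np.array(c['extrinsics'])
    v,u=np.mgrid[:d.shape[0],:d.shape[1]]
    x=(u-K[0,2])/K[0,0]*d; y=(v-K[1,2])/K[1,1]*d
    P=np.stack([x,-y,-d],-1)-E[:3,3]
    return P@E[:3,:3]
E
python3 - <<'E'
from h import *
print(r.state())
p,d=r.camera('top');c=r.get_calibration('top');save('top0',p)
np.savez('top0',p=p,W=cloud(d,c),d=d);print(c)
p,d=r.camera('scene');c=r.get_calibration('scene');save('scene0',p)
np.savez('scene0',p=p,W=cloud(d,c),d=d)
E
```

```text
pics
{'time_s': 0.0, 'joints': array([-1.2432254 ,  0.33391397,  0.03986051,  1.46626461, -0.01340632,
        1.3433135 , -0.0585253 ]), 'qd': array([-0.00025258,  0.00217812,  0.00099698, -0.00207082, -0.0006759 ,
       -0.00195435,  0.00057445]), 'effort': array([ 1.32657656e-04, -6.58552480e+01,  1.36555474e+00, -4.05563557e+01,
        1.68882532e-02,  1.25581419e-02,  8.11031754e-06]), 'position': array([268.88365037, 591.27450345, 230.42236044]), 'ee_rot': array([ 2.11785017e-01,  9.77315936e-01, -8.07389381e-04, -1.23537880e-04]), 'force': array([-0.28900532,  0.66405005, -0.42355844]), 'torque': array([ 0.05808447, -0.02084106, -0.03617039]), 'grip_force': 0.0, 'width': 85.22294652902995}
{'mtx': array([[514.38182355,   0.        , 287.70837023],
       [  0.        , 514.38182355, 216.41334919],
       [  0.        ,   0.        ,   1.        ]]), 'extrinsics': array([[ 1.53002834e-03, -9.99998719e-01, -4.69055529e-04,
        -3.59565065e+01],
       [ 9.88960813e-01,  1.44363984e-03,  1.48170262e-01,
        -5.36639072e+02],
       [-1.48169395e-01, -6.90582237e-04,  9.88961755e-01,
        -1.58163439e+03],
       [ 0.00000000e+00,  0.00000000e+00,  0.00000000e+00,
         1.00000000e+00]])}
```

View pics/top0.png

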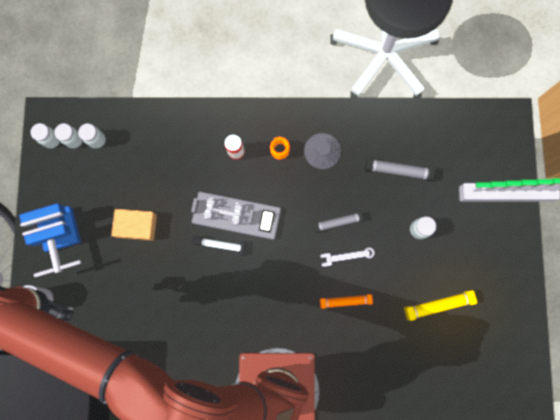

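View pics/scene0.png

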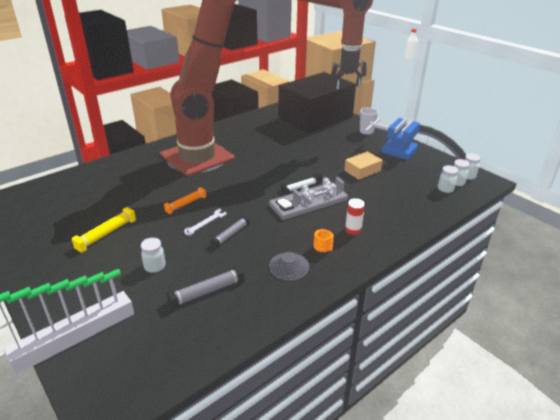

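The top view shows these bars:
- orange (346,301)
- yellow (442,305)
- large grey (400,170)
- small grey (339,221)
- pale tube (221,244), probably the pump

The charger is at (237,214), with its rocker at (267,220). The small grey bar fits best: it is not orange or yellow, and it is the smaller of the two greys. I'll confirm it in an enlarged crop.

```bash
python3 - <<'E'
from h import *
z=np.load('top0.npz');p=z['p'];W=z['W']
save('crop0',cv2.resize(p[135:265,180:440],(780,390),interpolation=cv2.INTER_CUBIC))
for n,(u0,u1,v0,v1),zm in [('small',(308,370,205,238),8),('big',(360,440,150,190),8),('pump',(192,252,234,256),6),('charger',(183,290,185,240),15)]:
    Q=W[v0:v1,u0:u1].reshape(-1,3);print(n,'bench z',np.median(Q[:,2]));Q=Q[Q[:,2]>zm]
    (cx,cy),(a,b),t=cv2.minAreaRect(Q[:,:2].astype(np.float32))
    B=cv2.boxPoints(((cx,cy),(a,b),t));print(len(Q),np.round([cx,cy,a,b,t],1),'zmax',np.percentile(Q[:,2],[50,95]).round(1),B.round().tolist())
E
```

```text
small bench z 0.667335805352328
454 [ 465.8 -134.1  161.6  356.3   35.6] zmax [25.5 33.4] [[296.0, -36.0], [504.0, -326.0], [635.0, -232.0], [428.0, 58.0]]
big bench z 1.4752667336933611
866 [ 576.8 -228.9  202.4  649.5   38.2] zmax [34.9 44.5] [[296.0, -36.0], [698.0, -547.0], [857.0, -422.0], [455.0, 89.0]]
pump bench z 1.580516846125707
450 [423.2 100.1 351.  124.5  66.6] zmax [22.1 35.5] [[296.0, -36.0], [411.0, -86.0], [550.0, 237.0], [436.0, 286.0]]
charger bench z 6.158611772315651
2699 [493.1  87.3 407.8 222.5  60.8] zmax [23.  60.7] [[296.0, -36.0], [491.0, -145.0], [690.0, 211.0], [496.0, 320.0]]
```

View pics/crop0.png

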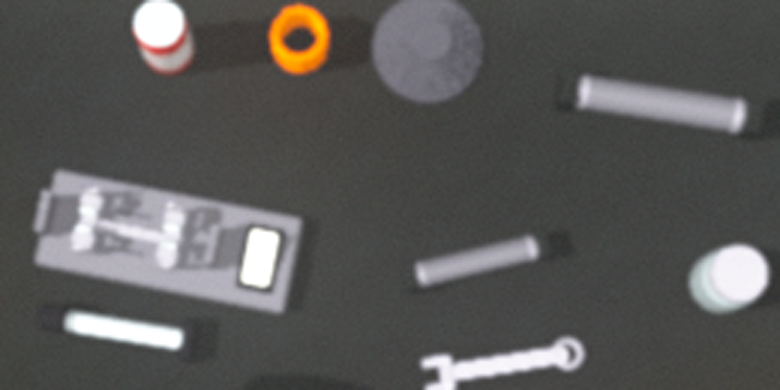

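The crop confirms the small grey bar, with dark caps, at top-image (339,221). The larger grey bar at (400,170) is the look-alike, and the white tube at (221,244) is the pump. Next I'll get coarse positions from the valid depth.

```bash
python3 - <<'E'
from h import *
for nm in ['top0']:
  z=np.load(nm+'.npz');p=z['p'];W=z['W'];d=z['d']
  for n,(u0,u1,v0,v1),zm in [('small',(308,370,205,238),10),('big',(360,440,150,190),12),('pump',(192,252,234,256),8),('charger',(183,290,185,240),14)]:
    Q=W[v0:v1,u0:u1][d[v0:v1,u0:u1]>0];Q=Q[Q[:,2]>zm]
    (cx,cy),(a,b),t=cv2.minAreaRect(Q[:,:2].astype(np.float32))
    print(n,len(Q),np.round([cx,cy,a,b,t],1),np.percentile(Q[:,2],[50,95]).round(1))
  # rocker white
  m=(p.min(2)>235);m[:, :255]=0;m[:,285:]=0;m[:205]=0;m[240:]=0
  Q=W[m&(d>0)];print('rocker',len(Q),cv2.minAreaRect(Q[:,:2].astype(np.float32)),np.median(Q,0))
c=r.get_calibration('wrist');print(c); print(r.state()['position'])
from scipy.spatial.transform import Rotation as R
print(R.from_quat(r.state()['ee_rot']).as_matrix().round(3))
E
```

```text
small 429 [ 520.7 -202.5   75.6  175.1    1.5] [25.5 32.7]
big 811 [ 678.1 -389.5  219.   107.3   76.7] [35.2 43.9]
pump 424 [4.496e+02 1.751e+02 6.790e+01 1.883e+02 4.000e-01] [22.5 35. ]
charger 2717 [522.2 134.5 272.1 154.7  80.4] [22.8 58.9]
rocker 155 ((525.5665283203125, 33.13087844848633), (28.760629653930664, 56.69639205932617), 80.6003646850586) [525.5625937   33.33533079  33.01258332]
{'mtx': array([[290.99124786,   0.        , 281.61620778],
       [  0.        , 290.99124786, 208.79219823],
       [  0.        ,   0.        ,   1.        ]]), 'extrinsics': array([[ 4.13669569e-01,  9.10426752e-01, -7.84924192e-04,
        -6.49731090e+02],
       [-8.72767196e-01,  3.96312544e-01, -2.84980330e-01,
         3.60696606e+01],
       [-2.59142641e-01,  1.18572746e-01,  9.58533043e-01,
        -3.79230648e+02],
       [ 0.00000000e+00,  0.00000000e+00,  0.00000000e+00,
         1.00000000e+00]])}
[268.95311413 591.32716434 230.53299957]
[[-0.91   0.414 -0.   ]
 [ 0.414  0.91  -0.001]
 [-0.    -0.001 -1.   ]]
```

Emit:
jog_arm --plan '[[[-15, -11, 0], [0, 0, 0], 85], [[-31, -23, 0], [0, 0, 0], 85], [[-31, -23, 0], [0, 0, 0], 85], [[-31, -23, 0], [0, 0, 0], 85], [[-31, -23, 0], [0, 0, 0], 85], [[-31, -23, 0], [0, 0, 0], 85], [[-31, -23, 0], [0, 0, 0], 85], [[-31, -23, 0], [0, 0, 0], 85], [[-31, -23, 0], [0, 0, 0], 85], [[-31, -23, 0], [0, 0, 0], 85]]'

```text
time_s: 0.93
position: [446.8, 269.6, 231.2]
ee_rot: [0.212, 0.977, -0.0, -0.0]
force: [1.1, 0.6, -0.4]
width: 85.1
grip_force: 0.0
```

Emit:
jog_arm --plan '[[[-31, -23, 0], [0, 0, 0], 85], [[-31, -23, 0], [0, 0, 0], 85], [[-31, -23, 0], [0, 0, 0], 85], [[-31, -23, 0], [0, 0, 0], 85], [[-18, -20, 0], [0, 0, 0], 85], [[0, 0, 0], [0, 0, 0.12], 85], [[0, 0, 0], [0, 0, 0.12], 85], [[0, 0, 0], [0, 0, 0.12], 85], [[0, 0, 0], [0, 0, 0.12], 85], [[0, 0, 0], [0, 0, 0.12], 85]]'

```text
time_s: 1.77
position: [529.1, 110.7, 231.0]
ee_rot: [0.494, 0.87, -0.0, -0.0]
force: [0.1, 0.5, 0.0]
width: 85.0
grip_force: 0.0
```

Emit:
jog_arm --plan '[[[0, 0, 0], [0, 0, 0.12], 85], [[0, 0, 0], [0, 0, 0.12], 85], [[0, 0, 0], [0, 0, 0.12], 85], [[0, 0, 0], [0, 0, 0.12], 85], [[0, 0, 0], [0, 0, 0.12], 85], [[0, 0, 0], [0, 0, 0.11], 85], [[0, 0, 0], [0, 0, 0], 85], [[0, 0, 0], [0, 0, 0], 85]]'

```text
time_s: 2.43
position: [529.2, 110.8, 231.1]
ee_rot: [0.762, 0.647, -0.0, -0.0]
force: [0.5, 0.3, -0.8]
width: 85.0
grip_force: 0.0
```

```bash
python3 - <<'E'
from h import *
c=r.get_calibration('wrist');p,d=r.camera('wrist');save('w1',p)
np.savez('w1',p=p,W=cloud(d,c),d=d,E=c['extrinsics'],K=c['mtx']); s=r.state();print(s['position'],s['ee_rot'],s['joints'],s['force'])
E
```

```text
[529.18191153 110.77700424 231.10207121] [ 7.61985670e-01  6.47593843e-01 -2.24207618e-04 -6.47031697e-05] [-0.74480588  0.10891997  0.49634244  1.75370185 -0.05377499  1.29287064
 -0.39810888] [ 0.12112834  0.34526481 -0.25637447]
```

View pics/w1.png

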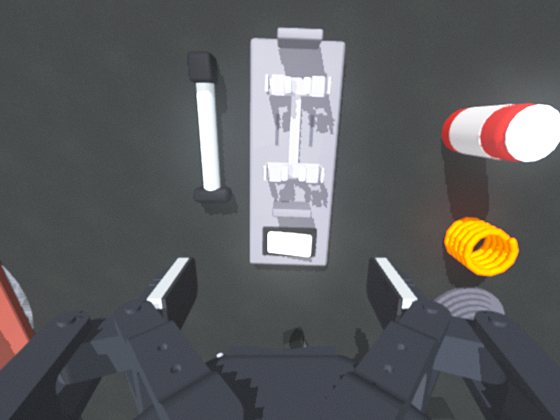

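The wrist view shows the charger at columns 250–345, rows 38–265, the rocker at (290,243), and the clips at (298,85) and (294,172). The end blocks are at (300,35) and (292,210), and the pump lies to the left at (208,125).

```bash
python3 - <<'E'
from h import *
z=np.load('w1.npz');p=z['p'];W=z['W'];d=z['d']
R=np.zeros(d.shape,bool);R[20:275,235:355]=1;R&=d>0
def rect(n,m):
    Q=W[m];b=cv2.minAreaRect(Q[:,:2].astype(np.float32));print(n,len(Q),np.round([*b[0],*b[1],b[2]],1),'z',np.percentile(Q[:,2],[5,50,95]).round(1));return Q
print('bench z',np.median(W[60:250,100:180][...,2]))
rect('house',R&(W[...,2]>16)&(W[...,2]<27))
w=R&(p.min(2)>235);w[:228]=0;w[262:]=0;Q=rect('rocker',w)
A=np.c_[Q[:,:2]-Q[:,:2].mean(0),np.ones(len(Q))];print('plane',np.linalg.lstsq(A,Q[:,2],rcond=None)[0],Q.mean(0))
for n,v0,v1 in [('blockA',20,60),('clipA',60,105),('clipB',150,190),('blockB',190,225)]:
    m=R.copy();m[:v0]=0;m[v1:]=0
    Q=rect(n,m&(W[...,2]>(48 if 'block' in n else 40)));print(Q.mean(0).round(1))
E
```

```text
bench z -0.10213283883693566
house 14627 [545.5 133.8 269.4 104.   79. ] z [20.6 22.1 23.9]
rocker 945 [524.1  32.   36.1  55.9  78.8] z [27.4 33.5 38.7]
plane [ 1.90551797e-01 -4.33951015e-03  3.34414411e+01] [525.6738982   36.7033043   33.44144107]
blockA 654 [570.  260.8  10.7  43.6  78.6] z [51.  59.6 61.2]
[569.6 259.7  58.6]
clipA 861 [561.4 216.7  16.1  64.8  78.8] z [51.5 61.5 63.6]
[562.5 216.2  59.6]
clipB 675 [544.1 128.7  16.   64.6  78.9] z [47.6 61.3 63.4]
[545.3 128.8  59.2]
blockB 407 [534.6  84.9  10.3  43.2  78.7] z [50.9 59.5 61. ]
[534.9  86.   58.4]
```

Emit:
jog_arm --plan '[[[-20, 3, 0], [0, 0, 0], 85], [[-41, 7, 0], [0, 0, 0], 85], [[-41, 7, 0], [0, 0, 0], 85], [[-41, 7, 0], [0, 0, 0], 85], [[-41, 7, 0], [0, 0, 0], 85], [[-41, 7, 0], [0, 0, 0], 85], [[-41, 7, 0], [0, 0, 0], 85], [[-41, 7, 0], [0, 0, 0], 85], [[-41, 7, 0], [0, 0, 0], 85], [[-41, 7, 0], [0, 0, 0], 85]]'

```text
time_s: 3.32
position: [529.9, -285.6, 231.4]
ee_rot: [0.762, 0.648, 0.0, 0.0]
force: [-0.0, -0.4, 0.0]
width: 85.6
grip_force: 0.0
```

Emit:
jog_arm --plan '[[[-15, 3, 0], [0, 0, -0.1], 85], [[0, 0, 0], [0, 0, -0.1], 85], [[0, 0, 0], [0, 0, -0.1], 85], [[0, 0, 0], [0, 0, -0.1], 85], [[0, 0, 0], [0, 0, 0], 85], [[0, 0, 0], [0, 0, 0], 85]]'

```text
time_s: 3.82
position: [530.5, -299.1, 231.2]
ee_rot: [0.62, 0.784, 0.0, -0.0]
force: [0.4, 0.1, 0.3]
width: 85.2
grip_force: 0.0
```

```bash
python3 - <<'E'
from h import *
c=r.get_calibration('wrist');p,d=r.camera('wrist');save('w2',p)
np.savez('w2',p=p,W=cloud(d,c),d=d,E=c['extrinsics'],K=c['mtx']); s=r.state();print(s['position'],s['ee_rot'],s['joints'],s['force'])
E
```

```text
[ 530.58128751 -299.0359516   231.27332587] [ 6.20462440e-01  7.84236161e-01  2.21144427e-05 -6.10714396e-05] [-0.14058884  0.29413463  0.72009385  1.59921444 -0.19855031  1.323349
  0.83920768] [-0.34277432 -0.53429995 -0.47453258]
```

View pics/w2.png

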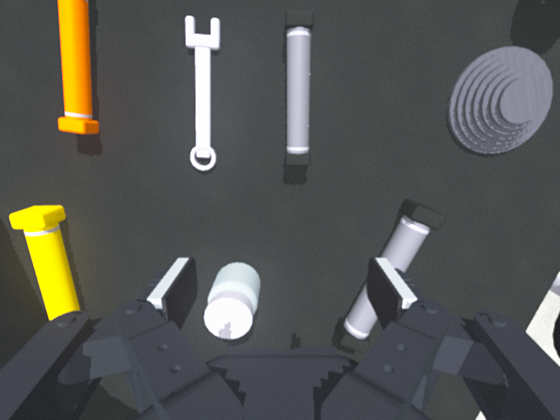

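The battery is at (298,88), with its caps at (299,19) and (297,158). The wrench is clear on the left at (203,90).

```bash
python3 - <<'E'
from h import *
from scipy.spatial.transform import Rotation as Rt
z=np.load('w2.npz');p=z['p'];W=z['W'];d=z['d']
R=np.zeros(d.shape,bool);R[5:175,275:325]=1;R&=d>0
m=R&(W[...,2]>8);Q=W[m];b=cv2.minAreaRect(Q[:,:2].astype(np.float32));print('all',len(Q),b,np.percentile(Q[:,2],95))
g=R&(W[...,2]>18)&(p.min(2)>90);Q=W[g];b2=cv2.minAreaRect(Q[:,:2].astype(np.float32));print('grey',len(Q),b2)
t=R&(W[...,2]>27.5);Q=W[t];print('captops',len(Q),Q[:,2].max());
for s in (Q[:,1]>-195,Q[:,1]<=-195): print(len(Q[s]),Q[s].mean(0))
s=r.state();M=Rt.from_quat(s['ee_rot']).as_matrix();print(M.round(4))
print('shift',M.T@(np.array([*b[0],15])-s['position']))
E
```

```text
all 3638 ((523.6729125976562, -193.33480834960938), (29.631664276123047, 159.1318359375), 13.678335189819336) 30.43329817047887
grey 2810 ((523.9483642578125, -193.59075927734375), (25.250747680664062, 132.2677764892578), 13.793217658996582)
captops 1506 32.878108955544775
867 [ 511.07374563 -141.6814832    29.03743132]
639 [ 535.95618588 -243.67325402   28.97076084]
[[-2.301e-01  9.732e-01 -1.000e-04]
 [ 9.732e-01  2.301e-01  1.000e-04]
 [ 1.000e-04 -0.000e+00 -1.000e+00]]
shift [104.42868301  17.60264452 216.28547312]
```

Emit:
jog_arm --plan '[[[30, 6, 0], [0, 0, -0.007], 85], [[38, 6, 0], [0, 0, 0], 85], [[36, 5.5, 20], [0, 0, 0], 85], [[0, 0, 38], [0, 0, 0], 85], [[0, 0, 40], [0, 0, 0], 85], [[0, 0, 40], [0, 0, 0], 85], [[0, 0, 30], [0, 0, 0], 85], [[0, 0, 20], [0, 0, 0], 85], [[0, 0, 10], [0, 0, 0], 85], [[0, 0, 0], [0, 0, 0], 85]]'

```text
time_s: 4.7
position: [521.7, -193.4, 31.5]
ee_rot: [0.617, 0.787, -0.001, -0.001]
force: [1.5, -0.8, -0.2]
width: 84.7
grip_force: 0.0
```

Emit:
jog_arm --plan '[[[0, 0, 10], [0, 0, 0], 85], [[0, 0, 10], [0, 0, 0], 85], [[0, 0, 5], [0, 0, 0], 85], [[0, 0, 3], [0, 0, 0], 85], [[0, 0, 0], [0, 0, 0], 85], [[0, 0, 0], [0, 0, 0], 85]]'

```text
time_s: 5.2
position: [523.2, -194.0, 5.6]
ee_rot: [0.617, 0.787, 0.0, 0.0]
force: [0.2, 0.6, -0.9]
width: 85.2
grip_force: 0.0
```

Emit:
jog_arm --plan '[[[0, 0, 2.5], [0, 0, 0], 85], [[0, 0, 0], [0, 0, 0], 24], [[0, 0, 0], [0, 0, 0], 20], [[0, 0, 0], [0, 0, 0], 15], [[0, 0, 0], [0, 0, 0], 15], [[0, 0, 0], [0, 0, 0], 15], [[0, 0, 0], [0, 0, 0], 15], [[0, 0, 0], [0, 0, 0], 15]]' --newtons 80

```text
time_s: 5.87
position: [523.3, -193.9, 3.3]
ee_rot: [0.617, 0.787, 0.0, 0.0]
force: [-1.8, 0.4, 5.3]
width: 23.5
grip_force: 78.2
```

Emit:
jog_arm --plan '[[[0, 0, -5], [0, 0, 0], 15], [[0, 0, -15], [0, 0, 0], 15], [[0, 0, -30], [0, 0, 0], 15], [[0, 0, -40], [0, 0, 0], 15], [[0, 0, -40], [0, 0, 0], 15], [[0, 0, -40], [0, 0, 0], 15], [[0, 0, -20], [0, 0, 0], 15], [[0, 0, 0], [0, 0, 0], 15], [[0, 0, 0], [0, 0, 0], 15]]'

```text
time_s: 6.62
position: [523.5, -194.0, 193.9]
ee_rot: [0.617, 0.787, 0.001, 0.001]
force: [0.8, 0.2, -2.4]
width: 23.7
grip_force: 78.7
```

```bash
python3 - <<'E'
from h import *
c=r.get_calibration('wrist');p,d=r.camera('wrist');save('w3',p)
np.savez('w3',p=p,W=cloud(d,c),d=d,E=c['extrinsics'],K=c['mtx']); s=r.state();print(s['position'],s['ee_rot'],s['width'],s['force'],s['torque'])
E
```

```text
[ 522.64553728 -193.6345393   192.38277167] [ 6.16927410e-01  7.87020013e-01  6.11542593e-05 -2.58165415e-04] 23.509651117782063 [-0.15520046  0.41443968 -0.54454296] [0.0029018  0.01193724 0.02733776]
```

View pics/w3.png

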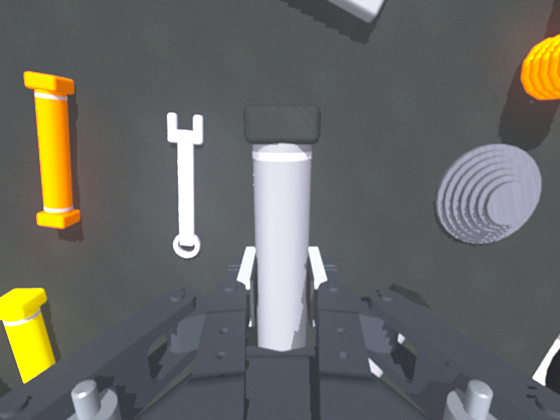

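The battery is held level, with the near cap at (282,125) and the bar between the pads at (282,270). I'll measure its pose in the hand.

```bash
python3 - <<'E'
from h import *
from scipy.spatial.transform import Rotation as Rt
z=np.load('w3.npz');p=z['p'];W=z['W'];d=z['d']
s=r.state();M=Rt.from_quat(s['ee_rot']).as_matrix()
T=(W-s['position'])@M
R=np.zeros(d.shape,bool);R[95:146,240:325]=1
C=T[R&(d>0)&(T[...,2]<10)];print('cap',len(C),np.percentile(C,[1,50,99],axis=0).round(1))
for v in (155,180,200,220,240):
    L=T[v,255:310];L=L[(L[:,2]<5)];i=L[:,2].argmin();k=L[:,2]<L[:,2].min()+3;print(v,L[i].round(1),L[k].mean(0).round(1),L[:,1].min().round(1),L[:,1].max().round(1))
m=(T[...,0]>40)&(T[...,0]<66)&(abs(T[...,1])<14)&(T[...,2]<5)
b=T[m];A=np.c_[np.ones(len(b)),b[:,0],b[:,1],b[:,1]**2];print('fit',np.linalg.lstsq(A,b[:,2],rcond=None)[0])
E
```

```text
cap 3091 [[ 64.2 -14.6 -29.6]
 [ 72.3  -0.1 -27.9]
 [ 79.7  14.2 -22.4]]
155 [  72.9   -0.6 -144.2] [  72.9   -0.6 -144.2] -11.3 11.5
180 [ 50.3  -0.1 -26.8] [ 50.1  -0.5 -25.5] -11.8 11.8
200 [ 42.    0.4 -27.2] [ 41.6   0.2 -25.8] -12.1 12.2
220 [ 33.2   2.5 -27.2] [ 32.7  -0.  -25.7] -12.4 11.9
240 [ 24.   -3.9 -27. ] [ 23.4  -0.5 -25.5] -12.8 12.4
fit [-2.41109724e+01 -4.40371706e-02  1.63380690e-02  4.91859493e-02]
```

Emit:
jog_arm --plan '[[[15, 5, 0], [0, 0, 0], 15], [[35, 11.7, 0], [0, 0, 0], 15], [[37, 12.3, 0], [0, 0, 0], 15], [[37, 12.3, 0], [0, 0, 0], 15], [[37, 12.3, 0], [0, 0, 0], 15], [[37, 12.3, 0], [0, 0, 0], 15], [[37, 12.3, 0], [0, 0, 0], 15], [[37, 12.3, 0], [0, 0, 0], 15], [[37, 12.3, 0], [0, 0, 0], 15], [[25, 8.5, 0], [0, 0, 0], 15]]'

```text
time_s: 7.5
position: [549.7, 161.2, 190.4]
ee_rot: [0.616, 0.788, -0.001, -0.001]
force: [0.2, 1.4, -1.5]
width: 23.6
grip_force: 78.7
```

Emit:
jog_arm --plan '[[[15, 4.9, 0], [0, 0, 0.08], 15], [[0, 0, 0], [0, 0, 0.1], 15], [[0, 0, 0], [0, 0, 0.1], 15], [[0, 0, 0], [0, 0, 0.1], 15], [[0, 0, 0], [0, 0, 0.056], 15], [[0, 0, 20], [0, 0, 0], 15], [[0, 0, 20], [0, 0, 0], 15], [[0, 0, 0], [0, 0, 0], 15], [[0, 0, 0], [0, 0, 0], 15], [[0, 0, 0], [0, 0, 0], 15]]'

```text
time_s: 8.33
position: [552.4, 172.5, 152.7]
ee_rot: [0.773, 0.635, -0.001, 0.0]
force: [-0.4, 0.7, -1.1]
width: 23.4
grip_force: 78.7
```

```bash
cat > chk.py <<'E'
from h import *
from scipy.spatial.transform import Rotation as Rt
s=r.state();M=Rt.from_quat(s['ee_rot']).as_matrix();import sys
t=np.array([float(a) for a in sys.argv[1:4]])
print(s['position'].round(1),'yaw y',np.degrees(np.arctan2(M[1,1],M[0,1])).round(2),'tool z',M[:,2].round(4),'shift',(M.T@(t-s['position'])).round(1),s['force'].round(2),s['torque'].round(2),s['width'],s['time_s'])
E
python3 chk.py 552.7 172.8 60
```

```text
[552.4 172.5 152.7] yaw y -11.19 tool z [-9.e-04 -7.e-04 -1.e+00] shift [ 0.4  0.3 92.7] [-0.43  0.69 -1.06] [-0.    0.06  0.01] 23.445164737505742 8.3333
```

Emit:
jog_arm --plan '[[[0, 0, 20], [0, 0, 0], 15], [[0, 0, 25], [0, 0, 0], 15], [[0, 0, 13], [0, 0, 0], 15], [[0, 0, 0], [0, 0, 0], 15], [[0, 0, 0], [0, 0, 0], 15]]'

```text
time_s: 8.75
position: [552.6, 172.6, 95.2]
ee_rot: [0.773, 0.635, -0.0, 0.0]
force: [0.3, 0.1, -0.3]
width: 23.4
grip_force: 78.7
```

```bash
python3 chk.py 552.7 172.8 80; python3 - <<'E'
from h import *
from scipy.spatial.transform import Rotation as Rt
s=r.state();M=Rt.from_quat(s['ee_rot']).as_matrix();c=r.get_calibration('wrist');p,d=r.camera('wrist')
W=cloud(d,c);T=(W-s['position'])@M;ok=d>0
m=ok&(W[...,2]>56)&(W[...,2]<64)&(abs(T[...,1])<30)&(T[...,0]>75)&(T[...,0]<110)
print('blockA',m.sum(),np.percentile(T[m],[2,50,98],axis=0).round(1))
m=ok&(T[...,2]<-20)&(T[...,2]>-35)&(abs(T[...,1])<20)&(T[...,0]>64)&(T[...,0]<90)
print('cap',m.sum(),np.percentile(T[m],[1,50,99],axis=0).round(1))
m=ok&(W[...,2]>52)&(W[...,2]<66)&(T[...,0]>34)&(T[...,0]<56)&(abs(T[...,1])<40)&(abs(T[...,1])>14.5)
print('clipA',m.sum(),np.percentile(T[m],[1,50,99],axis=0).round(1),np.percentile(W[m][:,2],[50,98]))
E
```

```text
[552.6 172.6  95.2] yaw y -11.18 tool z [-6.e-04 -5.e-04 -1.e+00] shift [ 0.2  0.1 15.2] [ 0.29  0.09 -0.27] [-0.02  0.01 -0.  ] 23.443667232429934 8.75
blockA 1429 [[ 84.9 -20.7  33.7]
 [ 89.6   0.2  35.2]
 [ 94.4  20.7  37.3]]
cap 3002 [[ 64.3 -15.6 -28.1]
 [ 72.3  -1.1 -26.4]
 [ 79.3  13.2 -22.6]]
clipA 1147 [[ 37.2 -32.1  30.7]
 [ 45.4  17.6  33.2]
 [ 52.9  32.   42.2]] [61.95296272 64.11590248]
```

Emit:
jog_arm --plan '[[[0.2, 0.6, 12], [0, 0, 0], 15], [[0, 0, 10], [0, 0, 0], 15], [[0, 0, 6], [0, 0, 0], 15], [[0, 0, 0], [0, 0, 0], 15], [[0, 0, 0], [0, 0, 0], 15]]'

```text
time_s: 9.22
position: [552.9, 172.6, 66.3]
ee_rot: [0.773, 0.635, -0.001, -0.0]
force: [0.0, -0.7, -1.6]
width: 23.3
grip_force: 78.7
```

Emit:
jog_arm --plan '[[[0, 0, 2], [0, 0, 0], 15], [[0, 0, 0], [0, 0, 0], 15], [[0, 0, 0], [0, 0, 0], 15]]'

```text
time_s: 9.47
position: [553.3, 172.9, 65.0]
ee_rot: [0.773, 0.635, 0.0, 0.0]
force: [-0.2, 0.3, -1.4]
width: 23.5
grip_force: 78.7
```

Emit:
jog_arm --plan '[[[0, 0, 2], [0, 0, 0], 15], [[0, 0, 0], [0, 0, 0], 15], [[0, 0, 0], [0, 0, 0], 15]]'

```text
time_s: 9.72
position: [553.1, 172.8, 62.8]
ee_rot: [0.773, 0.635, -0.0, -0.0]
force: [0.2, 0.4, -0.5]
width: 23.7
grip_force: 78.7
```

Emit:
jog_arm --plan '[[[0, 0, 2], [0, 0, 0], 15], [[0, 0, 0], [0, 0, 0], 15], [[0, 0, 0], [0, 0, 0], 15]]'

```text
time_s: 9.97
position: [553.1, 172.8, 60.7]
ee_rot: [0.773, 0.635, -0.0, -0.0]
force: [0.5, 0.5, -1.7]
width: 23.4
grip_force: 78.7
```

Emit:
jog_arm --plan '[[[0, 0, 2], [0, 0, 0], 15], [[0, 0, 0], [0, 0, 0], 15], [[0, 0, 0], [0, 0, 0], 15]]'

```text
time_s: 10.22
position: [553.1, 172.8, 58.7]
ee_rot: [0.773, 0.635, -0.0, -0.0]
force: [0.8, -1.0, -1.9]
width: 23.2
grip_force: 78.7
```

Emit:
jog_arm --plan '[[[0, 0, 2], [0, 0, 0], 15], [[0, 0, 0], [0, 0, 0], 15], [[0, 0, 0], [0, 0, 0], 15]]'

```text
time_s: 10.47
position: [553.1, 172.8, 56.7]
ee_rot: [0.773, 0.635, -0.0, -0.0]
force: [-0.1, -1.5, -0.8]
width: 23.6
grip_force: 78.7
```

Emit:
jog_arm --plan '[[[0, 0, 2], [0, 0, 0], 15], [[0, 0, 0], [0, 0, 0], 15], [[0, 0, 0], [0, 0, 0], 15]]'

```text
time_s: 10.72
position: [554.0, 172.8, 55.6]
ee_rot: [0.773, 0.635, 0.001, 0.0]
force: [-0.7, -0.8, 5.2]
width: 23.7
grip_force: 79.3
```

Emit:
jog_arm --plan '[[[0, 0, 2], [0, 0, 0], 15], [[0, 0, 0], [0, 0, 0], 15], [[0, 0, 0], [0, 0, 0], 15]]'

```text
time_s: 10.97
position: [554.2, 172.7, 53.9]
ee_rot: [0.773, 0.635, 0.001, 0.0]
force: [-0.7, -0.9, 7.1]
width: 23.5
grip_force: 79.4
```

Emit:
jog_arm --plan '[[[0, 0, 2], [0, 0, 0], 15], [[0, 0, 0], [0, 0, 0], 15], [[0, 0, 0], [0, 0, 0], 15]]'

```text
time_s: 11.22
position: [554.2, 172.7, 51.9]
ee_rot: [0.773, 0.635, 0.001, 0.0]
force: [-0.4, -0.9, 8.0]
width: 23.7
grip_force: 79.4
```

Emit:
jog_arm --plan '[[[0, 0.5, 2], [0, 0, 0], 15], [[0, 0, 0], [0, 0, 0], 15], [[0, 0, 2], [0, 0, 0], 15], [[0, 0, 0], [0, 0, 0], 15], [[0, 0, 0], [0, 0, 0], 15]]'

```text
time_s: 11.63
position: [554.3, 172.7, 47.4]
ee_rot: [0.773, 0.635, 0.001, 0.0]
force: [-1.0, -1.3, 4.6]
width: 23.4
grip_force: 79.4
```

Emit:
jog_arm --plan '[[[0, 0, 2], [0, 0, 0], 15], [[0, 0, 0], [0, 0, 0], 15], [[0, 0, 0], [0, 0, 0], 15]]'

```text
time_s: 11.88
position: [553.9, 172.8, 45.0]
ee_rot: [0.773, 0.635, 0.0, 0.0]
force: [0.1, 0.1, 3.1]
width: 23.6
grip_force: 79.3
```

Emit:
jog_arm --plan '[[[0, 0, 1.5], [0, 0, 0], 15], [[0, 0, 0], [0, 0, 0], 15], [[0, 0, 0], [0, 0, 0], 15]]'

```text
time_s: 12.13
position: [553.6, 172.8, 43.1]
ee_rot: [0.773, 0.635, -0.0, -0.0]
force: [1.1, 0.7, 0.4]
width: 23.8
grip_force: 79.1
```

Emit:
jog_arm --plan '[[[0, 0, 1], [0, 0, 0], 15], [[0, 0, 0], [0, 0, 0], 15], [[0, 0, 0], [0, 0, 0], 15]]'

```text
time_s: 12.38
position: [553.5, 172.8, 42.0]
ee_rot: [0.773, 0.635, -0.0, -0.0]
force: [1.6, 0.2, -1.6]
width: 23.3
grip_force: 78.9
```

Emit:
jog_arm --plan '[[[0, 0, 1], [0, 0, 0], 15], [[0, 0, 0], [0, 0, 0], 15], [[0, 0, 0], [0, 0, 0], 15]]'

```text
time_s: 12.63
position: [553.5, 172.8, 41.1]
ee_rot: [0.773, 0.635, -0.0, -0.0]
force: [1.2, 1.8, -1.9]
width: 23.4
grip_force: 78.8
```

Emit:
jog_arm --plan '[[[0, 0, 0.7], [0, 0, 0], 15], [[0, 0, 0], [0, 0, 0], 15], [[0, 0, 0], [0, 0, 0], 15]]'

```text
time_s: 12.88
position: [553.5, 172.8, 40.4]
ee_rot: [0.773, 0.635, -0.0, -0.0]
force: [1.0, 1.1, -4.0]
width: 23.3
grip_force: 78.7
```

Past the snap: the clips are now pulling the battery down. I'll go on gently to the seat.

Emit:
jog_arm --plan '[[[0, 0, 0.6], [0, 0, 0], 15], [[0, 0, 0], [0, 0, 0], 15], [[0, 0, 0], [0, 0, 0], 15]]'

```text
time_s: 13.13
position: [553.6, 172.8, 39.9]
ee_rot: [0.773, 0.635, -0.0, -0.0]
force: [0.5, 1.2, -3.3]
width: 23.6
grip_force: 78.7
```

Emit:
jog_arm --plan '[[[0, 0, 0.6], [0, 0, 0], 15], [[0, 0, 0], [0, 0, 0], 15], [[0, 0, 0], [0, 0, 0], 15]]'

```text
time_s: 13.38
position: [553.6, 172.7, 39.3]
ee_rot: [0.773, 0.635, -0.0, -0.0]
force: [0.9, 0.3, -2.6]
width: 23.4
grip_force: 78.7
```

Emit:
jog_arm --plan '[[[0, 0, 0.6], [0, 0, 0], 15], [[0, 0, 0], [0, 0, 0], 15], [[0, 0, 0], [0, 0, 0], 15]]'

```text
time_s: 13.63
position: [553.7, 172.8, 38.8]
ee_rot: [0.773, 0.635, -0.0, 0.0]
force: [1.4, 0.9, -3.1]
width: 23.6
grip_force: 78.7
```

Emit:
jog_arm --plan '[[[0, 0, 0.5], [0, 0, 0], 15], [[0, 0, 0], [0, 0, 0], 15], [[0, 0, 0], [0, 0, 0], 15]]'

```text
time_s: 13.88
position: [553.8, 172.8, 38.6]
ee_rot: [0.773, 0.635, 0.0, 0.0]
force: [-0.4, 0.4, 2.7]
width: 23.5
grip_force: 79.0
```

Emit:
jog_arm --plan '[[[0, 0, 0.5], [0, 0, 0], 15], [[0, 0, 0], [0, 0, 0], 15], [[0, 0, 0], [0, 0, 0], 15]]'

```text
time_s: 14.13
position: [553.9, 172.7, 38.6]
ee_rot: [0.773, 0.635, 0.0, -0.0]
force: [-3.2, -1.0, 8.6]
width: 23.4
grip_force: 79.7
```

Emit:
jog_arm --plan '[[[0, 0, 0.4], [0, 0, 0], 15], [[0, 0, 0], [0, 0, 0], 15], [[0, 0, 0], [0, 0, 0], 15]]'

```text
time_s: 14.38
position: [553.9, 172.8, 38.5]
ee_rot: [0.773, 0.635, 0.0, -0.0]
force: [-4.8, -0.7, 12.7]
width: 23.0
grip_force: 80.1
```

Emit:
jog_arm --plan '[[[0, 0.3, -0.9], [0, 0, 0], 22], [[0, 0, 0], [0, 0, 0], 30], [[0, 0, 0], [0, 0, 0], 50], [[0, 0, 0], [0, 0, 0], 60], [[0, 0, 0], [0, 0, 0], 60], [[0, 0, 0], [0, 0, 0], 60], [[0, 0, 0], [0, 0, 0], 60]]'

```text
time_s: 14.97
position: [554.0, 172.6, 38.2]
ee_rot: [0.773, 0.635, -0.0, 0.0]
force: [1.1, 0.0, -0.5]
width: 60.0
grip_force: 0.0
```

Emit:
jog_arm --plan '[[[0, 0, -8], [0, 0, 0], 60], [[0, 0, -20], [0, 0, 0], 60], [[0, 0, -35], [0, 0, 0], 60], [[0, 0, -40], [0, 0, 0], 40], [[0, 0, -30], [0, 0, 0], 20], [[-30, 4, 0], [0, 0, 0], 0], [[-35, 5, 0], [0, 0, 0], 0], [[-35, 5, 0], [0, 0, 0], 0], [[-30, 5, 0], [0, 0, 0], 0], [[-10, 2, 0], [0, 0, 0], 0]]' --newtons 40

```text
time_s: 15.8
position: [547.2, 25.5, 172.4]
ee_rot: [0.774, 0.633, 0.0, 0.001]
force: [0.8, -1.0, -0.3]
width: -0.1
grip_force: 0.0
```

Emit:
jog_arm --plan '[[[0, 0, 0], [0, 0, 0], 0], [[0, 0, 0], [0, 0, 0], 0], [[0, 0, 0], [0, 0, 0], 0], [[0, 0, 0], [0, 0, 0], 0]]'

```text
time_s: 16.13
position: [547.5, 33.1, 171.3]
ee_rot: [0.772, 0.636, -0.0, -0.0]
force: [0.4, 0.0, 0.2]
width: -0.0
grip_force: 0.0
```

```bash
python3 chk.py 547.3 31.2 60; python3 - <<'E'
from h import *
from scipy.spatial.transform import Rotation as Rt
s=r.state();c=r.get_calibration('wrist');p,d=r.camera('wrist');save('w4',p);W=cloud(d,c)
y=np.array([.1934,.9811]);x=np.array([.9811,-.1934])
Q=(W[...,:2]-[552.7,172.8]);X=Q@x;Y=Q@y;ok=d>0
for n,a,b in [('capA',66,79),('barMid',-30,30),('capB',-79,-66)]:
    m=ok&(Y>a)&(Y<b)&(abs(X)<15)&(W[...,2]>45);print(n,m.sum(),'top z',np.percentile(W[m][:,2],[50,90]).round(1),'x',np.percentile(X[m],[2,98]).round(1))
m=ok&(abs(X)<15)&(W[...,2]>62);print('Y range',np.percentile(Y[m],[0.5,99.5]))
E
```

```text
[547.5  33.1 171.3] yaw y -11.03 tool z [-2.e-04  2.e-04 -1.e+00] shift [ -1.9   0.2 111.3] [0.44 0.05 0.21] [-0.04  0.08 -0.02] -0.03935651024141917 16.1333Traceback (most recent call last):
  File "<stdin>", line 7, in <module>
    return _quantile_unchecked(
        a, q, axis, out, overwrite_input, method, keepdims, weights)
    return _ureduce(a,
                    func=_quantile_ureduce_func,
    ...<5 lines>...
                    overwrite_input=overwrite_input,
                    method=method)
    r = func(a, **kwargs)
    result = _quantile(arr,
                       quantiles=q,
    ...<2 lines>...
                       out=out,
                       weights=wgt)
    slices_having_nans = np.isnan(arr[-1, ...])
                                  ~~~^^^^^^^^^
IndexError: index -1 is out of bounds for axis 0 with size 0
```

View pics/w4.png

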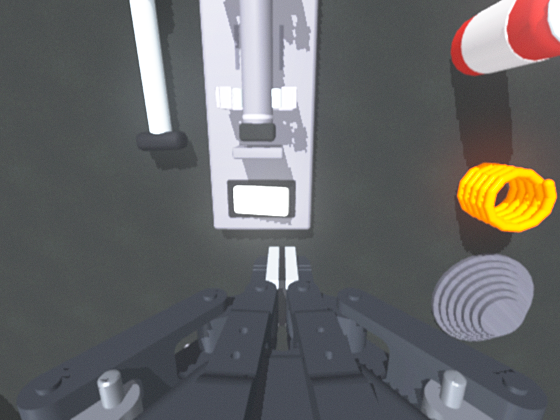

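The battery lies in the bay at (257,60), with clip B's rollers over it at (229,97) and (285,97). The rocker at (261,200) is clear, and the fingers are shut. Now I'll press the rocker.

Emit:
jog_arm --plan '[[[-1.9, 0.2, 20], [0, 0, 0], 0], [[0, 0, 35], [0, 0, 0], 0], [[0, 0, 35], [0, 0, 0], 0], [[0, 0, 25], [0, 0, 0], 0], [[0, 0, 10], [0, 0, 0], 0], [[0, 0, 0], [0, 0, 0], 0], [[0, 0, 0], [0, 0, 0], 0], [[0, 0, 0], [0, 0, 0], 0]]'

```text
time_s: 16.85
position: [548.6, 29.7, 48.0]
ee_rot: [0.772, 0.635, 0.001, 0.001]
force: [0.2, 0.6, -0.0]
width: -0.1
grip_force: 0.0
```

```bash
python3 chk.py 547.3 31.2 40
```

```text
[548.6  29.7  48. ] yaw y -11.16 tool z [ 2.3e-03  5.0e-04 -1.0e+00] shift [ 1.2 -1.6  8. ] [ 0.21  0.57 -0.03] [ 0.03 -0.02 -0.  ] -0.13978302939688578 16.85
```

Emit:
jog_arm --plan '[[[0.6, -0.8, 4], [0, 0, 0], 0], [[0, 0, 3], [0, 0, 0], 0], [[0, 0, 0], [0, 0, 0], 0], [[0, 0, 0], [0, 0, 0], 0]]'

```text
time_s: 17.18
position: [547.0, 30.3, 39.8]
ee_rot: [0.773, 0.635, 0.0, 0.0]
force: [0.1, 0.4, 1.0]
width: -0.1
grip_force: 0.4
```

Emit:
jog_arm --plan '[[[0, 0, 2], [0, 0, 0], 0], [[0, 0, 0], [0, 0, 0], 0], [[0, 0, 0], [0, 0, 0], 0]]'

```text
time_s: 17.43
position: [547.6, 30.2, 37.9]
ee_rot: [0.773, 0.635, 0.001, 0.001]
force: [2.5, 0.1, 4.2]
width: 0.1
grip_force: 2.2
```

Emit:
jog_arm --plan '[[[0, 0, 2], [0, 0, 0], 0], [[0, 0, 0], [0, 0, 0], 0], [[0, 0, 0], [0, 0, 0], 0]]'

```text
time_s: 17.68
position: [545.8, 30.0, 34.8]
ee_rot: [0.773, 0.635, -0.001, -0.0]
force: [-0.1, 0.0, 0.2]
width: -0.4
grip_force: 0.3
```

Emit:
jog_arm --plan '[[[0, 0, 1.5], [0, 0, 0], 0], [[0, 0, 0], [0, 0, 0], 0], [[0, 0, 0], [0, 0, 0], 0]]'

```text
time_s: 17.93
position: [545.9, 30.0, 33.3]
ee_rot: [0.773, 0.635, -0.001, -0.0]
force: [0.2, 0.4, 0.2]
width: -0.1
grip_force: 0.0
```

Emit:
jog_arm --plan '[[[0, 0, 1.5], [0, 0, 0], 0], [[0, 0, 0], [0, 0, 0], 0], [[0, 0, 0], [0, 0, 0], 0]]'

```text
time_s: 18.18
position: [546.4, 30.0, 32.1]
ee_rot: [0.773, 0.635, -0.0, -0.0]
force: [0.1, -0.6, 0.5]
width: 0.1
grip_force: 0.0
```

Emit:
jog_arm --plan '[[[0, 0, 1], [0, 0, 0], 0], [[0, 0, 0], [0, 0, 0], 0], [[0, 0, 0], [0, 0, 0], 0]]'

```text
time_s: 18.43
position: [546.7, 30.1, 31.4]
ee_rot: [0.773, 0.635, 0.0, 0.0]
force: [-0.2, 0.5, 1.6]
width: -0.0
grip_force: 0.5
```

Emit:
jog_arm --plan '[[[0, 0, 0.8], [0, 0, 0], 0], [[0, 0, 0], [0, 0, 0], 0], [[0, 0, 0], [0, 0, 0], 0]]'

```text
time_s: 18.68
position: [546.8, 30.1, 31.1]
ee_rot: [0.773, 0.635, 0.0, -0.0]
force: [-2.6, -0.2, 7.5]
width: 0.0
grip_force: 3.6
```

Emit:
jog_arm --plan '[[[0, 0, -5], [0, 0, 0], 0], [[0, 0, -20], [0, 0, 0], 0], [[0, 0, -40], [0, 0, 0], 0], [[0, 0, -40], [0, 0, 0], 0], [[0, 0, -40], [0, 0, 0], 0], [[-35, 0, -20], [0, 0, 0], 0], [[-25, 0, -20], [0, 0, 0], 0], [[0, 0, 0], [0, 0, 0], 0], [[0, 0, 0], [0, 0, 0], 0], [[0, 0, 0], [0, 0, 0], 0]]'

```text
time_s: 19.52
position: [534.8, -28.1, 215.2]
ee_rot: [0.773, 0.635, 0.0, -0.0]
force: [-0.7, -0.1, -0.5]
width: 0.1
grip_force: 0.0
```

```bash
python3 - <<'E'
from h import *
s=r.state();c=r.get_calibration('wrist');p,d=r.camera('wrist');save('w5',p);W=cloud(d,c)
y=np.array([.1934,.9811]);x=np.array([.9811,-.1934])
Q=(W[...,:2]-[552.7,172.8]);X=Q@x;Y=Q@y;ok=d>0
def P(a): return np.percentile(a,[5,50,95]).round(1) if len(a) else None
for n,a,b in [('capA',67,78),('barA',56,63),('barMid',-30,30),('barB',-63,-56),('capB',-78,-67)]:
    m=ok&(Y>a)&(Y<b)&(abs(X)<4)&(W[...,2]>45)&(W[...,2]<90);print(n,m.sum(),P(W[m][:,2]))
m=ok&(abs(X)<30)&(abs(Y+140)<16)&(p.min(2)>200)&(W[...,2]<60);print('rocker',m.sum(),np.polyfit(X[m],W[m][:,2],1))
print(s['force'],s['time_s'])
E
```

```text
capA 0 None
barA 0 None
barMid 66 [62.  63.1 64.4]
barB 77 [61.7 63.1 64.4]
capB 111 [64.2 65.4 66.7]
rocker 1443 [-0.17135774 33.04009735]
[-0.68116228 -0.0757411  -0.46083753] 19.5167
```

View pics/w5.png

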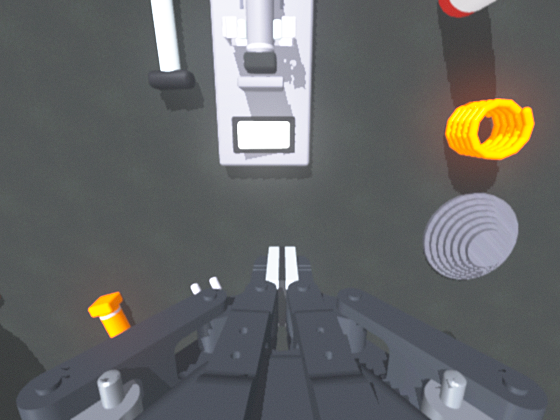

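The rocker slope has reversed from +0.19 to −0.17, so it is on. The battery's B end is seated. One numeric check of the A end from the top camera, then I'll hand in.

```bash
python3 - <<'E'
from h import *
y=np.array([.1934,.9811]);x=np.array([.9811,-.1934])
for cam in ('top','scene'):
    c=r.get_calibration(cam);p,d=r.camera(cam);W=cloud(d,c);Q=(W[...,:2]-[552.7,172.8]);X=Q@x;Y=Q@y;ok=d>0
    for n,a,b in [('capA',67,78),('barA',54,63),('mid',-30,30),('barB',-63,-54),('capB',-78,-67)]:
        m=ok&(Y>a)&(Y<b)&(abs(X)<6)&(W[...,2]>45)&(W[...,2]<90);print(cam,n,m.sum(),np.median(W[m][:,2]) if m.any() else None)
E
```

```text
top capA 13 63.57710126657685
top barA 12 63.905216007641684
top mid 75 61.73621313680822
top barB 12 62.997142651874796
top capB 14 63.05767087822611
scene capA 4 61.99202057297835
scene barA 3 60.674230279532814
scene mid 26 60.00946449278122
scene barB 4 60.3770904645511
scene capB 4 63.49620501742606
```

Level at both ends, so both clips are home.

```bash
python3 -c "
from workcell import r
print(r.sign_off())"
```

```text
the job is handed in; nothing more can be done
None
```

The battery is home in both clips and released, the rocker is switched on, and the job is handed in at about 20 s; the highest force read while pressing was about 13 N.

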